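# Close and hold the valve-bay panel of a pump module

## Robot

A 6-joint arm with a two-finger parallel gripper is mounted at the origin on the work surface. World frame = base frame: x ahead of the robot, y to its left, z up, the work surface at z = 0. Lengths are in mm, angles in rad, forces in N, time in s.
With the tool pointing down it reaches from about 350 to 775 mm from the base axis. Payload 7.3 kg.
Tool frame: the origin (TCP) lies between the finger pads; the fingertips stand 11 mm ahead of it and the grasp point (between the pads) lies 8 mm behind it; z points along the fingers, y is the direction in which the jaws open and shut (so a half turn about z gives the same grasp; the last joint's range is limited). The gripper opens to 92 mm and grips with 3 to 60 N. Pads are 19 mm wide; open, the fingers measure 130 mm over their backs; the gripper's body (75 mm by 190 mm) begins 47 mm behind the grasp point.
Start: joints at [-1.444, 0.342, 1.524, -0, 1.275, -0.146], TCP at [141.472, -505.598, 237.741] pointing down, gripper open.
Joint ranges: [-2.53, 2.53], [-0.77, 2.02], [0.04, 2.7], [-1, 4.14], [0.28, 2.66], [-3.11, 3.11]. Speed limits (rad/s): [2.57, 2.57, 3.14, 3.14, 3.14, 3.14].

## Interface

Orientations are given as a unit quaternion [w, x, y, z].
In Python, from workcell import ctrl gives the robot as it stands.
- The arm moves only by the tool send_rows, never from a script. Its argument "moves" is a list of rows, each an object with "translation": the shift along the tool's x, y, z in cm, a list of three; "delta_rot": the turn, a rotation vector about the tool's x, y, z in degrees, a list of three; "fingers": the closure, from -1 (fully open) to 1 (shut). A call has 1 to 12 rows; each row shifts and turns the commanded pose from where the row before left it, along the tool's axes as they then stand; what a row does not reach is not made up. A row lasts 1/12 s, in which the tool goes at most 41.7 mm and 7.16 degrees, less where a joint would pass 70% of its speed; a pose out of reach is approached as far as the arm can. A call is refused whole if a number of a shift passes 4.17 or a number of a turn 7.16, either way. A call with a gripper value outside its range is refused whole. The fingers move at their own pace and stop on an object; "grip_force" is the grip in N (left out, the last holds). Time passes only in rows, so rows that do not move let the fingers close. It gives the time, the measured TCP pose, the force and the opening at its end, in the units of the state.
- ctrl.get_obs(): the state, without advancing time (a new reading comes with each control period).
- ctrl.get_image(name): name is "scene" or "top" or "wrist"; returns (picture, depth): 400x640x3 uint8, red, green, blue; 400x640 float32, mm along the optical axis (not along the pixel's ray), 0 where there is no reading.
- ctrl.camera_model(name): a dict with "mtx" (3x3 intrinsics, pixels), "pose" (4x4, takes a point from camera to world coordinates). Camera axes: x right, y down, z forward; pixel columns grow to the right and rows downward; lengths in mm; the calibration is good to about 2 mm. A picture is of the moment at which its call begins: read the wrist's pose just before it. camera_model takes no time and is no camera call; for the wrist camera it gives the pose at the moment of the call.
- ctrl.close_job(): hands the job in, once; it reports no verdict.
Trained networks look in the newest picture that a camera, given by its name, has taken for a name from the list of things; names that differ only in an ending like _2 or _b are one class to them, and where a whole thing is asked for, a point or a joint stands for the part that bears it (a point fixed in the world has none). Each returns a list of dicts, best first, with "p" (0 to 1); they miss things now and then, are a little off and sometimes report something else, mostly with a low value. They report only what shows in the picture. A call takes as long as a camera call.
- ctrl.search_frame(camera, target): "xyz" ([x, y, z] in mm, in world coordinates, good to about 4 mm: the middle of the surface that is visible of it).
- ctrl.pinpoint(camera, target): "xyz" ([x, y, z] in mm, in world coordinates, good to about 4 mm: a listed point, or the origin of a listed thing).
The state is a dict: "clock": time; "joint_positions": joint angles; "qd": joint speeds; "effort": joint torques, N m; "tcp_pos": TCP position; "ee_rot": TCP orientation; "force": force on the tool from outside, world axes, zero at the start; "moment": the same for the moment, N m; "finger_gap": finger opening in mm.
Only numpy, scipy, OpenCV 4.12 (cv2) and the standard library are available. Lean on these libraries where they do the work, as an engineer would, in place of code of your own. Each camera call takes 0.05 s, during which the arm holds its last target. There are 200 camera calls.

## Task

Push the sliding access panel of the pump module along its rails by its upright lip until it clicks fully home over the valve bay. Then turn the winged quarter-turn fastener on it until its slot lines up with the two index lines on the panel, so that its cross-bar can drop into the keyhole below. Finally press the panel all the way down against the frame and finish while still holding it pressed down with the gripper; leave the loose things on and around the module where they are.

Things in the scene. Friction and masses are not known exactly. Their poses are not given: they have to be found in the camera images.
- deck (a point): Centre of the top face (deck) of the pump module, a fixed grey box 260 x 360 x 100 mm high standing on the bench; the deck is 100 mm above the bench. Axes: x away from the module's blue-flashed front, y along the rails (the direction in which the panel closes), z up. Two low rails 10 mm high run along y at x = -92 and +92 mm; a 24 mm high detent housing stands behind the rear rail at x 108 to 128, y -16 to 16 mm.
- panel: Plain off-white plastic access panel, 164 mm (x) by 150 mm (y), 6 mm thick, carried on the rails. Origin at deck height under the panel's centre while it is up; axes parallel to the module's (y = closing direction). While up, its upper face is 18 mm above the deck; pressed right down, 8 mm. On its upper face: the lip, the fastener, two dark index lines and, at the rear edge, dark vent lines. It cannot tilt, so it may be pressed anywhere on it.
- panel_lip (a point): Centre of the outer (-y) face of the upright push lip at the panel's -y edge: a plate 80 mm long (along x, from 40 mm to one side of this point to 40 mm to the other), 6 mm thick, standing 28 mm above the panel's face; this point is 18 mm above the panel's face and 10 mm below the lip's top. Push here towards the module's +y.
- panel_face (a point): A point on the flat upper face of the panel, free of fittings for 35 mm around: a good place to press down.
- fastener_grip (a point): On the axis of the steel winged quarter-turn fastener, 22 mm above the panel's upper face. The wing is an upright bar 44 mm long (along this point's y), 12 mm thick (x), from 4 to 34 mm above the panel's face, with a dark slot line along its top, parallel to its length. It stands 50 mm from the panel's centre towards the module's front.
- keyhole (a point): Centre of the keyhole in the frame, at deck height: a slot 36 mm long (y) and 11 mm wide (x). It lies under the fastener when the panel is home; the fastener's cross-bar (30 x 6 mm, parallel to the wing) blocks the panel from going down unless it is in line with this slot, within about 0.15 rad.
- carriage (a joint): Slide of the panel along the rails, m: 0 fully open, 0.100 fully home against the end stop. Rail friction is about 2 N; from 0.087 a spring detent resists with about 8 N, and past 0.094 it drives the panel on to 0.100 and holds it there.
- fastener (a joint): Turn of the fastener, rad, relative to the panel: 0 = wing and slot in line with the index lines and the keyhole (along the module's y); positive is counter-clockwise seen from above. It starts between 0.7 and 1.4, and can be turned from -0.5 to 1.6: there is no stop at 0. Friction about 0.06 N m; it stays where it is left.
- press (a joint): How far the panel is pressed down, m: 0 up, 0.010 fully down against the frame. Springs push it back up with about 5 N at 0 and about 11 N at 0.010.
- vial: Bystander: amber vial 22 mm across and 34 mm tall, on the deck beside the rear +y corner.
- ferrule: Bystander: brass ring 26 mm across and 12 mm high, on the deck at the rear -y corner.
- driver: Bystander: screwdriver lying on the bench along the left (+y) side of the module.
- spanner: Bystander: spanner lying on the bench to the right.
- beaker: Bystander: glass beaker 70 mm across, 85 mm tall, on the bench to the left.
- solvent: Bystander: amber bottle 74 mm across, 150 mm tall, on the bench to the left and far.
- vialtray: Bystander: white divided tray 100 x 130 x 30 mm on the bench to the right.

How it is judged (in metres and radians):
On the way, in this order (a step that is already met when the one before it is completed fails the run):
1. the panel is pushed home past its spring detent (value of joint carriage above 0.096 m), for 0.2 s.
2. with the panel home, the fastener's slot is in line with the keyhole (value of joint carriage above 0.096 m and angle between the y axis of fastener_grip and the y axis of keyhole, either way round below 0.18 rad), for 0.2 s.
3. the panel is pressed down against the frame (value of joint press above 0.0075 m), for 0.2 s.
At the end, for the whole second after the job is handed in: The panel is home (within 4 mm of its stop), the fastener's slot is within 0.18 rad of the keyhole's line, and the robot is holding the panel pressed down, within 2.5 mm of fully down, its fingers bearing on the panel or its fastener with at least 3 N (all of step 2 and value of joint press above 0.0075 m and contact force between the fingers and panel above 3 N); the arm keeps its last pose, push and grip.
It fails at once if a loose bystander was moved more than 40 mm or knocked over (distance of any of vial, ferrule, driver, spanner, beaker, solvent, vialtray from where it was at the start of the episode above 0.04 m or angle between any of vial, beaker, solvent's own z axis and vertical above 0.7 rad).
It also fails if it takes over 58 s, if anything falls off the work surface, if the arm or the gripper's body presses on something with over 40 N, if the wrist force passes 120 N, or if a joint passes its speed limit or range.

## Working session

There is one attempt and no reset: what is moved stays moved. The work goes in short steps, Python scripts to look and compute and a tool call to move; the robot and the scene stay as the last step left them, time stands still between calls to the robot, and variables do not carry over. Pictures are saved under pics/ and viewed, about 8 in all and at most 12, crops included, and the job is handed in when it is done.

Besides the shell and the picture viewer there is one more tool, called after "Request:" in YAML: its name, and indented under it one key for each argument. send_rows: Moves the arm, as the interface text tells. Its arguments: {"type":"object","properties":{"moves":{"type":"array"},"grip_force":{"type":"number"}},"required":["moves"]}

```bash
mkdir -p pics; python3 - <<'E'
from workcell import ctrl
import cv2,numpy as np
o=ctrl.get_obs();print(o)
for c in("scene","top"):
    im,d=ctrl.get_image(c);cv2.imwrite(f"pics/{c}1.png",im[:,:,::-1])
    for t in("deck","panel","panel_lip","panel_face","fastener_grip","keyhole"):
        for r in ctrl.pinpoint(c,t)[:2]:print(c,t,r['p'],np.round(r['xyz'],1))
E
```

```text
{'clock': 0.0, 'joint_positions': array([-1.44398156e+00,  3.42769438e-01,  1.52504295e+00,  4.34133771e-05,
        1.27537589e+00, -1.45990021e-01]), 'qd': array([-0.00182508,  0.00116897,  0.00016519, -0.00089148,  0.00035751,
       -0.00069953]), 'effort': array([ 6.70641803e-04, -4.31235909e+01, -2.44215131e+01,  7.18018273e-02,
        5.59145375e-02, -1.13878298e-04]), 'tcp_pos': array([ 141.44124706, -505.17985624,  237.01164968]), 'ee_rot': array([-7.97576386e-04,  9.90712155e-01,  1.35973490e-01,  2.84093574e-05]), 'force': array([0.08115511, 0.0852272 , 0.46154427]), 'moment': array([ 0.0028326 ,  0.03863396, -0.00040497]), 'finger_gap': 91.63524029183698}
scene deck 0.8 [584.8 -10.8  96.9]
scene panel 0.89 [592.7 -64.2  98.8]
scene panel_lip 0.88 [ 611.6 -133.3  137.8]
scene panel_face 0.87 [613.5 -39.  122.7]
scene fastener_grip 0.75 [591.1 -62.6 102.9]
scene fastener_grip 0.69 [545.5 -62.9 138.3]
scene keyhole 0.96 [533.   29.4 101.3]
scene keyhole 0.73 [633.8 413.9   1.2]
top deck 0.93 [588.1 -12.6 101.4]
top panel 0.61 [591.3 -62.3  97.5]
top panel 0.47 [587.1 -16.1 101.7]
top panel_lip 0.77 [ 608.3 -132.1  136.8]
top panel_face 0.96 [616.  -40.7 112.3]
top fastener_grip 0.61 [539.5 -67.5 134.5]
top keyhole 0.62 [529.   30.5 102.9]
top keyhole 0.44 [ 3.840e+02 -3.983e+02 -2.000e-01]
```

View pics/top1.png

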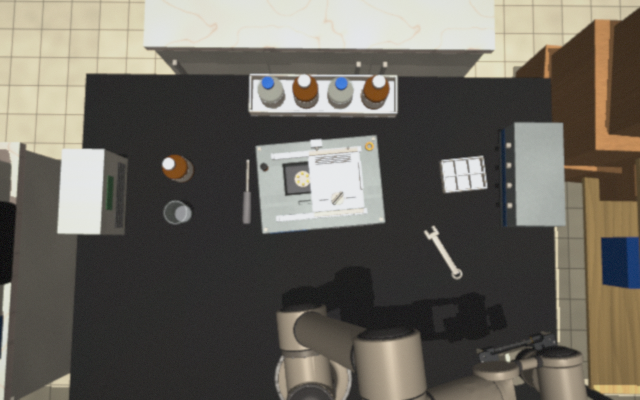

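View pics/scene1.png

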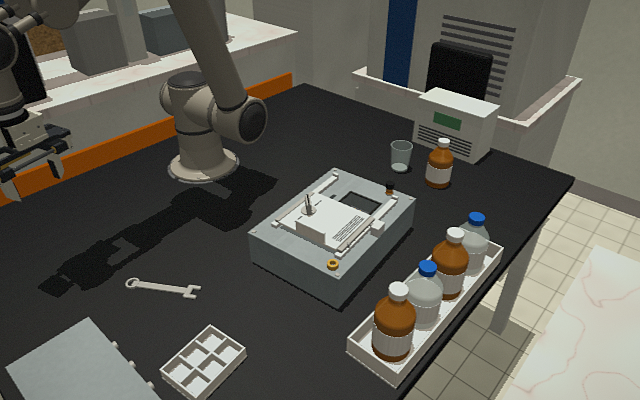

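```bash
cat >h.py <<'E'
from workcell import ctrl
import cv2,numpy as np
def cloud(c):
    m=ctrl.camera_model(c);im,d=ctrl.get_image(c)
    v,u=np.mgrid[:400,:640]
    P=np.stack([u,v,np.ones_like(u)],-1)@np.linalg.inv(m["mtx"]).T*d[...,None]
    return im,d,P@m["pose"][:3,:3].T+m["pose"][:3,3]
E
python3 - <<'E'
from h import *
im,d,W=cloud("top")
g=(W[...,0]>400)&(W[...,0]<760)&(abs(W[...,1])<260)&(d>0)
for lo,hi in((90,130),):
    k=g&(W[...,2]>lo)&(W[...,2]<hi)
    print(cv2.minAreaRect(W[k][:,:2].astype(np.float32)),k.sum())
k=g&(W[...,2]>113)&(W[...,2]<123);p=W[k]
print("panel",cv2.minAreaRect(p[:,:2].astype(np.float32)),p[:,2].mean())
k=g&(W[...,2]>126);p=W[k];print(np.round(p,0).tolist()[:60])
E
```

```text
((586.9462280273438, -12.547286987304688), (260.89825439453125, 360.985107421875), 5.851743221282959) 9716
panel ((600.9942626953125, -15.675918579101562), (227.01174926757812, 326.5694274902344), 6.251706123352051) 117.72887526850674
[[714.0, -7.0, 127.0], [711.0, 11.0, 127.0], [711.0, 5.0, 126.0], [711.0, -4.0, 128.0], [711.0, -13.0, 126.0], [708.0, -4.0, 128.0], [705.0, -7.0, 128.0], [705.0, -16.0, 128.0], [702.0, 5.0, 127.0], [699.0, 5.0, 127.0], [699.0, 2.0, 126.0], [699.0, -1.0, 127.0], [699.0, -4.0, 128.0], [699.0, -7.0, 128.0], [699.0, -10.0, 127.0], [696.0, 8.0, 127.0], [696.0, -4.0, 128.0], [696.0, -16.0, 128.0], [693.0, 11.0, 128.0], [692.0, 5.0, 130.0], [693.0, 2.0, 126.0], [693.0, -1.0, 129.0], [663.0, 16.0, 128.0], [648.0, -126.0, 142.0], [648.0, -129.0, 144.0], [647.0, -124.0, 128.0], [643.0, -125.0, 152.0], [646.0, -129.0, 139.0], [639.0, 157.0, 138.0], [640.0, 155.0, 134.0], [641.0, 152.0, 131.0], [640.0, 149.0, 135.0], [641.0, 146.0, 132.0], [642.0, -126.0, 144.0], [643.0, -129.0, 140.0], [638.0, 158.0, 129.0], [637.0, 155.0, 136.0], [638.0, 153.0, 128.0], [638.0, 149.0, 132.0], [637.0, 143.0, 135.0], [640.0, -8.0, 127.0], [638.0, -126.0, 147.0], [639.0, -129.0, 145.0], [634.0, 160.0, 137.0], [634.0, 158.0, 133.0], [635.0, 155.0, 128.0], [634.0, 152.0, 135.0], [635.0, 149.0, 129.0], [634.0, 146.0, 134.0], [634.0, 143.0, 134.0], [635.0, 141.0, 130.0], [638.0, -78.0, 126.0], [636.0, -126.0, 145.0], [635.0, -128.0, 148.0], [632.0, 161.0, 130.0], [632.0, 158.0, 131.0], [631.0, 154.0, 135.0], [632.0, 153.0, 127.0], [631.0, 149.0, 133.0], [632.0, 146.0, 130.0]]
```

Request:
send_rows:
  moves:
    - {"translation": [3.9,-1.3,0],"delta_rot": [0,0,0],"fingers": 1}
    - {"translation": [3.9,-1.3,0],"delta_rot": [0,0,0],"fingers": 1}
    - {"translation": [3.9,-1.3,0],"delta_rot": [0,0,0],"fingers": 1}
    - {"translation": [3.9,-1.3,0],"delta_rot": [0,0,0],"fingers": 1}
    - {"translation": [3.9,-1.3,0],"delta_rot": [0,0,0],"fingers": 1}
    - {"translation": [3.9,-1.3,0],"delta_rot": [0,0,0],"fingers": 1}
    - {"translation": [3.9,-1.3,0],"delta_rot": [0,0,0],"fingers": 1}
    - {"translation": [3.9,-1.3,0],"delta_rot": [0,0,0],"fingers": 1}
    - {"translation": [3.9,-1.3,0],"delta_rot": [0,0,0],"fingers": 1}
    - {"translation": [3.9,-1.3,0],"delta_rot": [0,0,0],"fingers": 1}
    - {"translation": [3.9,-1.3,0],"delta_rot": [0,0,0],"fingers": 1}
    - {"translation": [3.9,-1.3,0],"delta_rot": [0,0,0],"fingers": 1}
  grip_force: 20

```text
clock: 1.75
tcp_pos: [551.7, -227.7, 237.8]
ee_rot: [0.0, 0.991, 0.136, 0.0]
force: [1.2, -0.9, 0.4]
finger_gap: 16.5
```

Request:
send_rows:
  moves:
    - {"translation": [0,0,0],"delta_rot": [0,0,-6.7],"fingers": 1}
    - {"translation": [0,0,0],"delta_rot": [0,0,-6.7],"fingers": 1}
    - {"translation": [0,0,0],"delta_rot": [0,0,-6.7],"fingers": 1}
    - {"translation": [0,0,0],"delta_rot": [0,0,-6.7],"fingers": 1}
    - {"translation": [0,0,0],"delta_rot": [0,0,-6.7],"fingers": 1}
    - {"translation": [0,0,0],"delta_rot": [0,0,-6.7],"fingers": 1}
    - {"translation": [0,0,0],"delta_rot": [0,0,-6.7],"fingers": 1}
    - {"translation": [0,0,0],"delta_rot": [0,0,-6.7],"fingers": 1}
    - {"translation": [0,0,0],"delta_rot": [0,0,-6.7],"fingers": 1}
    - {"translation": [0,0,0],"delta_rot": [0,0,-6.7],"fingers": 1}
    - {"translation": [0,0,0],"delta_rot": [0,0,-6.7],"fingers": 1}
    - {"translation": [0,0,0],"delta_rot": [0,0,-6.7],"fingers": 1}

```text
clock: 2.75
tcp_pos: [550.1, -229.3, 237.7]
ee_rot: [-0.0, 0.667, 0.745, -0.0]
force: [-1.3, 0.0, -0.4]
finger_gap: 0.3
```

```bash
cat >>h.py <<'E'
C=np.array([587,-12.5]);a=0.102;R=np.array([[np.cos(a),-np.sin(a)],[np.sin(a),np.cos(a)]])
def look(c,ts,f):
    im,d=ctrl.get_image(c);cv2.imwrite(f,im[:,:,::-1])
    for t in ts:
        for r in ctrl.pinpoint(c,t)[:1]:
            x=np.array(r['xyz']);print(c,t,r['p'],np.round(x,1),"mod",np.round(R.T@(x[:2]-C),1))
    o=ctrl.get_obs();p=o['tcp_pos'];q=o['ee_rot'];print(o['clock'],"tcp",np.round(p,1),"mod",np.round(R.T@(p[:2]-C),1),"yaw-a",2*np.arctan2(q[2],q[1])-a,o['force'],o['finger_gap'],o['joint_positions'].round(2))
E
python3 -c "
from h import *
look('wrist',['deck','panel','panel_lip','panel_face','fastener_grip','keyhole'],'pics/w1.png')"
```

```text
wrist panel 0.9 [592.8 -62.7  99.7] mod [  0.7 -50.5]
wrist panel_lip 0.88 [ 609.2 -131.2  131.2] mod [  10.  -120.3]
3.1 tcp [ 550.1 -229.3  237.7] mod [ -58.8 -211.9] yaw-a 1.5718697442227576 [ 0.29049689  0.11417424 -0.33431741] 0.24471618681816643 [-0.52  0.47  1.32 -0.    1.35 -0.63]
```

View pics/w1.png

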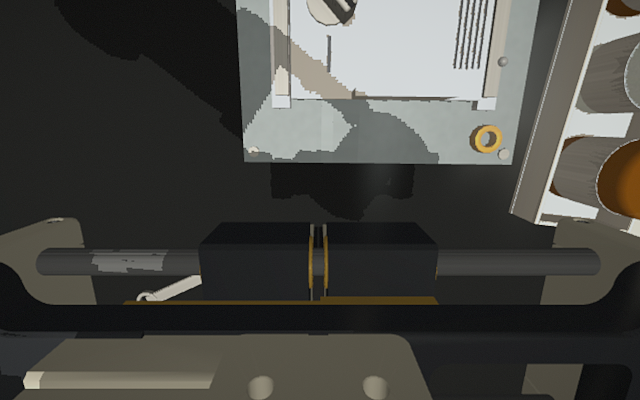

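Request:
send_rows:
  moves:
    - {"translation": [0,3.5,0],"delta_rot": [0,0,0],"fingers": 1}
    - {"translation": [0,3.4,0],"delta_rot": [0,0,0],"fingers": 1}
    - {"translation": [1,0,3.4],"delta_rot": [0,0,0],"fingers": 1}
    - {"translation": [1,0,3.4],"delta_rot": [0,0,0],"fingers": 1}
    - {"translation": [1,0,3.4],"delta_rot": [0,0,0],"fingers": 1}
    - {"translation": [2,0,0],"delta_rot": [0,0,0],"fingers": 1}
    - {"translation": [1.5,0,0],"delta_rot": [0,0,0],"fingers": 1}
    - {"translation": [0,0,0],"delta_rot": [0,0,0],"fingers": 1}

```text
clock: 3.77
tcp_pos: [612.1, -154.6, 136.1]
ee_rot: [-0.0, 0.668, 0.744, 0.0]
force: [0.8, -0.2, 0.2]
finger_gap: 0.8
```

Request:
send_rows:
  moves:
    - {"translation": [1,0,0],"delta_rot": [0,0,0],"fingers": 1}
    - {"translation": [1,0,0],"delta_rot": [0,0,0],"fingers": 1}
    - {"translation": [1,0,0],"delta_rot": [0,0,0],"fingers": 1}
    - {"translation": [1,0,0],"delta_rot": [0,0,0],"fingers": 1}
    - {"translation": [0,0,0],"delta_rot": [0,0,0],"fingers": 1}

```text
clock: 4.18
tcp_pos: [607.6, -115.5, 136.3]
ee_rot: [-0.0, 0.668, 0.744, 0.0]
force: [-0.0, 0.7, -0.1]
finger_gap: 0.9
```

Request:
send_rows:
  moves:
    - {"translation": [1,0,0],"delta_rot": [0,0,0],"fingers": 1}
    - {"translation": [1,0,0],"delta_rot": [0,0,0],"fingers": 1}
    - {"translation": [1,0,0],"delta_rot": [0,0,0],"fingers": 1}

```text
clock: 4.43
tcp_pos: [604.6, -87.2, 135.9]
ee_rot: [0.0, 0.669, 0.743, 0.0]
force: [0.7, -1.8, 1.7]
finger_gap: 0.6
```

```bash
python3 -c "
from h import *
look('wrist',['panel','panel_lip','panel_face','fastener_grip'],'pics/w2.png')
look('scene',['panel','panel_lip','fastener_grip'],'pics/s2.png')"
```

```text
wrist panel 0.89 [589.3  -7.1 100.8] mod [2.8 5.1]
wrist panel_lip 0.72 [602.1 -70.4 134.2] mod [  9.1 -59.1]
wrist panel_face 0.82 [611.5  19.5 119.7] mod [27.6 29.3]
wrist fastener_grip 0.9 [535.2  -7.4 139.4] mod [-51.   10.3]
4.6833 tcp [604.4 -87.4 135.4] mod [  9.6 -76.3] yaw-a 1.5745012387055763 [ 0.3630316  -0.32813184 -0.09731665] 0.3510241685809236 [-0.27  0.59  1.42  0.    1.14 -0.37]
scene panel 0.79 [584.6   1.3  99. ] mod [-1. 14.]
scene panel_lip 0.76 [606.8 -71.2 137.7] mod [ 13.7 -60.4]
4.8833 tcp [604.5 -88.  135.5] mod [  9.7 -76.9] yaw-a 1.5736751207297797 [ 0.32644883  0.54866873 -0.13414722] 0.508005468570205 [-0.27  0.59  1.41 -0.    1.14 -0.37]
```

Request:
send_rows:
  moves:
    - {"translation": [1,0,0],"delta_rot": [0,0,0],"fingers": 1}
    - {"translation": [1,0,0],"delta_rot": [0,0,0],"fingers": 1}
    - {"translation": [0.5,0,0],"delta_rot": [0,0,0],"fingers": 1}
    - {"translation": [0.4,0,0],"delta_rot": [0,0,0],"fingers": 1}

```text
clock: 5.22
tcp_pos: [601.6, -59.6, 135.8]
ee_rot: [0.001, 0.668, 0.744, -0.001]
force: [1.3, -17.7, -1.9]
finger_gap: 0.6
```

Request:
send_rows:
  moves:
    - {"translation": [0.4,0,0],"delta_rot": [0,0,0],"fingers": 1}
    - {"translation": [0.3,0,0],"delta_rot": [0,0,0],"fingers": 1}

```text
clock: 5.38
tcp_pos: [600.8, -52.4, 135.7]
ee_rot: [0.001, 0.669, 0.743, -0.0]
force: [1.0, -0.5, -0.6]
finger_gap: 0.3
```

Request:
send_rows:
  moves:
    - {"translation": [0.3,0,0],"delta_rot": [0,0,0],"fingers": 1}
    - {"translation": [0.2,0,0],"delta_rot": [0,0,0],"fingers": 1}

```text
clock: 5.55
tcp_pos: [600.4, -48.3, 135.9]
ee_rot: [0.002, 0.669, 0.744, -0.001]
force: [1.1, -15.3, -1.6]
finger_gap: 0.3
```

Request:
send_rows:
  moves:
    - {"translation": [0.1,0,0],"delta_rot": [0,0,0],"fingers": 1}
    - {"translation": [0,0,0],"delta_rot": [0,0,0],"fingers": 1}
    - {"translation": [0,0,0],"delta_rot": [0,0,0],"fingers": 1}

```text
clock: 5.8
tcp_pos: [600.4, -48.3, 135.9]
ee_rot: [0.002, 0.669, 0.743, -0.001]
force: [1.3, -13.1, -1.1]
finger_gap: 0.5
```

```bash
python3 -c "
from h import *
look('wrist',['panel','panel_lip','panel_face','fastener_grip'],'pics/w3.png')"
```

```text
wrist panel 0.83 [585.1  31.8 101.3] mod [ 2.6 44.3]
wrist panel_face 0.76 [607.4  59.7 119.2] mod [27.6 69.7]
wrist fastener_grip 0.87 [531.7  30.2 139.7] mod [-50.7  48.1]
6.05 tcp [600.4 -48.3 135.9] mod [  9.7 -37. ] yaw-a 1.5739051079784128 [  1.00969239 -12.48056995  -0.82684269] 0.49145879497139344 [-0.21  0.57  1.44 -0.    1.12 -0.31]
```

Request:
send_rows:
  moves:
    - {"translation": [-1.5,0,0],"delta_rot": [0,0,0],"fingers": 1}
    - {"translation": [-1.5,0,0],"delta_rot": [0,0,0],"fingers": 1}
    - {"translation": [0,-2,-3.5],"delta_rot": [0,0,0],"fingers": 1}
    - {"translation": [0,-2,-3.5],"delta_rot": [0,0,0],"fingers": -1}
    - {"translation": [0,-2,-3],"delta_rot": [0,0,0],"fingers": -1}
    - {"translation": [0,0,0],"delta_rot": [0,0,0],"fingers": -1}
    - {"translation": [0,0,0],"delta_rot": [0,0,0],"fingers": -1}

```text
clock: 6.63
tcp_pos: [544.0, -82.8, 237.9]
ee_rot: [0.002, 0.669, 0.743, 0.001]
force: [-0.0, 0.2, -0.9]
finger_gap: 22.5
```

```bash
python3 -c "
from h import *
look('wrist',['panel','panel_lip','panel_face','fastener_grip'],'pics/w4.png')
im,d,W=cloud('wrist')
M=(W[...,:2]-C)@R
g=(abs(M[...,0]+50)<30)&(abs(M[...,1]-50)<30)&(d>0)&(W[...,2]>147)&(W[...,2]<158)
p=M[g];print(len(p),p.mean(0),W[g][:,2].mean(),cv2.minAreaRect(p.astype(np.float32)))
u,s,v=np.linalg.svd(p-p.mean(0),full_matrices=False);print('ang from y ccw',np.arctan2(-v[0,0],v[0,1]))
"
```

```text
wrist panel 0.87 [584.1  33.  100.9] mod [ 1.7 45.6]
wrist panel_lip 0.59 [601.7 -34.7 131.7] mod [ 12.4 -23.6]
wrist panel_face 0.87 [608.6  59.7 120.8] mod [28.8 69.6]
wrist fastener_grip 0.7 [531.5  30.  140.1] mod [-50.9  47.9]
6.8833 tcp [543.5 -82.  234.2] mod [-50.3 -64.7] yaw-a 1.5742970292296155 [ 0.00265942  0.75521714 -0.20958191] 42.79238364372895 [-0.29  0.39  1.46  0.    1.29 -0.39]
1112 [-52.47978506  48.39562706] 151.66661206532046 ((-52.056861877441406, 48.45243835449219), (12.199257850646973, 43.861473083496094), 43.07975769042969)
ang from y ccw -2.3858869877951676
```

View pics/w4.png

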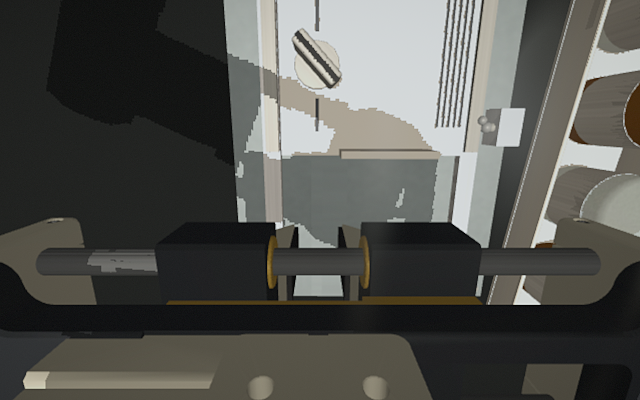

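Request:
send_rows:
  moves:
    - {"translation": [3.8,-0.1,0],"delta_rot": [0,0,0],"fingers": -0.2}
    - {"translation": [3.8,-0.1,0],"delta_rot": [0,0,0],"fingers": -0.2}
    - {"translation": [3.7,0,0],"delta_rot": [0,0,0],"fingers": -0.2}
    - {"translation": [0,0,0],"delta_rot": [0,0,-7.16],"fingers": -0.2}
    - {"translation": [0,0,0],"delta_rot": [0,0,-7.16],"fingers": -0.2}
    - {"translation": [0,0,0],"delta_rot": [0,0,-7.16],"fingers": -0.2}
    - {"translation": [0,0,0],"delta_rot": [0,0,-7.16],"fingers": -0.2}
    - {"translation": [0,0,0],"delta_rot": [0,0,-7.16],"fingers": -0.2}
    - {"translation": [0,0,0],"delta_rot": [0,0,-7.16],"fingers": -0.2}
    - {"translation": [0,0,0],"delta_rot": [0,0,0],"fingers": -0.2}
    - {"translation": [0,0,0],"delta_rot": [0,0,0],"fingers": -0.2}

```text
clock: 7.85
tcp_pos: [529.8, 30.2, 235.0]
ee_rot: [-0.001, 0.352, 0.936, -0.0]
force: [-0.5, -0.9, 0.2]
finger_gap: 55.1
```

```bash
python3 -c "
from h import *
look('top',['fastener_grip'],'pics/t5.png')
look('wrist',['fastener_grip'],'pics/w5.png')"
```

```text
7.95 tcp [529.8  30.1 235.3] mod [-52.6  48.2] yaw-a 2.3204900749844684 [ 0.71634056 -0.78126197 -0.21164202] 54.764149684236045 [-0.09  0.35  1.51 -0.    1.28 -0.94]
wrist fastener_grip 0.82 [532.5  30.2 140.8] mod [-49.9  48. ]
8.05 tcp [529.8  30.  235.5] mod [-52.6  48.2] yaw-a 2.321720590297758 [0.52680391 0.23785337 0.01644692] 55.090849130859795 [-0.09  0.35  1.51 -0.    1.28 -0.94]
```

Request:
send_rows:
  moves:
    - {"translation": [0,0,3],"delta_rot": [0,0,0],"fingers": -0.2}
    - {"translation": [0,0,3],"delta_rot": [0,0,0],"fingers": -0.2}
    - {"translation": [0,0,2.5],"delta_rot": [0,0,0],"fingers": -0.2}
    - {"translation": [0,0,1.4],"delta_rot": [0,0,0],"fingers": -0.2}
    - {"translation": [0,0,0],"delta_rot": [0,0,0],"fingers": -0.2}

```text
clock: 8.47
tcp_pos: [527.7, 30.2, 133.5]
ee_rot: [-0.003, 0.351, 0.936, -0.001]
force: [-0.4, 0.7, 0.7]
finger_gap: 54.8
```

Request:
send_rows:
  moves:
    - {"translation": [0,0,0],"delta_rot": [0,0,0],"fingers": 0.5}
    - {"translation": [0,0,0],"delta_rot": [0,0,0],"fingers": 1}
    - {"translation": [0,0,0],"delta_rot": [0,0,0],"fingers": 1}
    - {"translation": [0,0,0],"delta_rot": [0,0,0],"fingers": 1}
    - {"translation": [0,0,0],"delta_rot": [0,0,0],"fingers": 1}
    - {"translation": [0,0,0],"delta_rot": [0,0,0],"fingers": 1}
    - {"translation": [0,0,0],"delta_rot": [0,0,0],"fingers": 1}
  grip_force: 20

```text
clock: 9.05
tcp_pos: [530.4, 30.3, 137.2]
ee_rot: [0.001, 0.35, 0.937, 0.001]
force: [8.1, 7.9, -0.8]
finger_gap: 13.1
```

Request:
send_rows:
  moves:
    - {"translation": [0,0.1,0],"delta_rot": [0,0,0],"fingers": 1}
    - {"translation": [0,0,0],"delta_rot": [0,0,5],"fingers": 1}
    - {"translation": [0,0,0],"delta_rot": [0,0,6],"fingers": 1}
    - {"translation": [0,0,0],"delta_rot": [0,0,6],"fingers": 1}
    - {"translation": [0,0,0],"delta_rot": [0,0,6],"fingers": 1}
    - {"translation": [0,0,0],"delta_rot": [0,0,6],"fingers": 1}
    - {"translation": [0,0,0],"delta_rot": [0,0,6],"fingers": 1}
    - {"translation": [0,0,0],"delta_rot": [0,0,5],"fingers": 1}
    - {"translation": [0,0,0],"delta_rot": [0,0,3],"fingers": 1}
    - {"translation": [0,0,0],"delta_rot": [0,0,0],"fingers": 1}
    - {"translation": [0,0,0],"delta_rot": [0,0,0],"fingers": 1}

```text
clock: 9.97
tcp_pos: [531.3, 31.3, 137.1]
ee_rot: [0.001, 0.669, 0.744, 0.001]
force: [3.0, 4.0, 1.2]
finger_gap: 11.9
```

```bash
python3 -c "
from h import *
look('wrist',['fastener_grip','panel'],'pics/w6.png');print(ctrl.get_obs()['moment'])"
```

```text
wrist panel 0.63 [584.6  36.4  99.1] mod [ 2.6 48.9]
10.1167 tcp [531.3  31.3 137.1] mod [-50.9  49.2] yaw-a 1.5752939786466555 [3.06717475 4.04222975 1.73375943] 11.887164361852504 [-0.09  0.46  1.65  0.    1.03 -0.19]
[ 0.71608827 -0.70747721 -0.1104888 ]
```

View pics/w6.png

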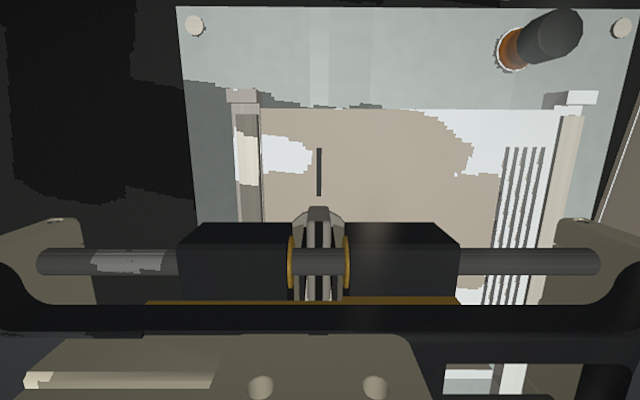

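Request:
send_rows:
  moves:
    - {"translation": [0.1,0,0],"delta_rot": [0,0,0],"fingers": 1}
    - {"translation": [0,0,0],"delta_rot": [0,0,0],"fingers": 1}
    - {"translation": [0,0,0.3],"delta_rot": [0,0,0],"fingers": 1}
    - {"translation": [0,0,0.3],"delta_rot": [0,0,0],"fingers": 1}
    - {"translation": [0,0,0.3],"delta_rot": [0,0,0],"fingers": 1}
    - {"translation": [0,0,0.2],"delta_rot": [0,0,0],"fingers": 1}
    - {"translation": [0,0,0],"delta_rot": [0,0,0],"fingers": 1}
    - {"translation": [0,0,0],"delta_rot": [0,0,0],"fingers": 1}
  grip_force: 40

```text
clock: 10.78
tcp_pos: [531.3, 31.5, 127.1]
ee_rot: [0.001, 0.669, 0.743, 0.001]
force: [3.2, 0.5, 10.4]
finger_gap: 11.9
```

Request:
send_rows:
  moves:
    - {"translation": [0,0,0.2],"delta_rot": [0,0,0],"fingers": 1}
    - {"translation": [0,0,0.1],"delta_rot": [0,0,0],"fingers": 1}
    - {"translation": [0,0,0],"delta_rot": [0,0,0],"fingers": 1}
    - {"translation": [0,0,0],"delta_rot": [0,0,0],"fingers": 1}

```text
clock: 11.12
tcp_pos: [531.5, 31.5, 126.6]
ee_rot: [0.002, 0.669, 0.743, 0.001]
force: [-5.2, 0.1, 29.6]
finger_gap: 11.9
```

```bash
python3 -c "
from h import *
look('wrist',['fastener_grip','panel','panel_face'],'pics/w7.png')
im,d,W=cloud('wrist');M=(W[...,:2]-C)@R
g=(M[...,0]>-20)&(M[...,0]<25)&(M[...,1]>75)&(M[...,1]<115)&(d>0);print('panel z',np.median(W[g][:,2]),g.sum())
g=(M[...,0]>-20)&(M[...,0]<25)&(M[...,1]>140)&(M[...,1]<170)&(d>0);print('deck z',np.median(W[g][:,2]))"
```

```text
wrist fastener_grip 0.73 [531.4  28.9 131.1] mod [-51.1  46.8]
wrist panel 0.62 [584.8  32.9  89.8] mod [ 2.4 45.4]
wrist panel_face 0.73 [605.7  58.6 108.3] mod [25.8 68.8]
11.3167 tcp [531.5  31.5 126.6] mod [-50.8  49.4] yaw-a 1.5742721933871022 [-4.77916245  0.87235577 29.59206393] 11.911778106391644 [-0.08  0.47  1.66 -0.    1.01 -0.19]
panel z 198.3744056661053 15175
deck z 99.70574825388249
```

```bash
python3 -c "
from h import *
im,d,W=cloud('wrist');M=(W[...,:2]-C)@R
g=(M[...,0]>-20)&(M[...,0]<40)&(M[...,1]>80)&(M[...,1]<118)&(d>0)&(W[...,2]<125);print('panel z',np.median(W[g][:,2]),g.sum())
p=(abs(M[...,0])<40)&(W[...,2]>104)&(W[...,2]<112)&(d>0);print('far edge y',np.percentile(M[p][:,1],99))
o=ctrl.get_obs();print(o['force'],o['finger_gap'])
if np.median(W[g][:,2])<110.5: print(ctrl.close_job())"
```

```text
panel z 107.69212734236186 7210
far edge y 123.01323320075677
[-4.62552571  0.84261755 30.62143926] 12.020788269837432
the job is handed in; nothing more can be done
None
```

I pushed the panel home by its lip, turned the fastener into line, pressed the panel down, and handed the job in still holding it there. The simulator gave no verdict, so these are my own last checks.

- **Panel home:** the push went through the detent (about 18 N, then almost none) and then held a steady 13 N against the end stop. The far edge of the panel measured about y = 123 mm in the module frame, against about 125 mm expected, which is within calibration.
- **Fastener aligned:** I turned the wing by about 43° (0.75 rad). The tool ended 0.003 rad from the module's y axis, and in the wrist picture the end of the wing sat in line with the index line.
- **Panel pressed down:** its upper face measured 7.7 mm above the deck, where fully down is 8 mm. The gripper still held the wing and pushed down with about 30 N.
- **Time and bystanders:** the clock stood at about 11 s of the 58 s allowed. I moved nothing near the loose things and felt no contact with them, but I did not measure their positions afterwards.

One height reading of the panel gave 198 mm because the gripper was in the measured area. I masked the gripper out and measured again before handing in. The network's estimate of the panel origin read about 4–6 mm short of home in most of the later pictures. I trusted the end-stop force and the measured edge over it.

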